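# Hook out the filigree tray

## Robot

A 6-joint arm with a two-finger parallel gripper is mounted at the origin on the work surface. World frame = base frame: x ahead of the robot, y to its left, z up, the work surface at z = 0. Lengths are in m, angles in degrees, forces in N, time in s.
With the tool pointing down it reaches from about 0.4 to 0.825 m from the base axis. Payload 7 kg.
Tool frame: the origin (TCP) lies at the very end of the fingers, on their centre line; the grasp point (between the pads) lies 19 mm behind it; z points along the fingers, y is the direction in which the jaws open and shut (so a half turn about z gives the same grasp; the last joint's range is limited). The gripper opens to 88 mm and grips with 3 to 60 N. Pads are 19 mm wide; open, the fingers measure 130 mm over their backs; the gripper's body (78 mm by 193 mm) begins 47 mm behind the grasp point.
Start: joints at [84.803, 20.546, 0.682, 0, -70.136, -16.507], TCP at [0.25, 0.627, 0.227] pointing down, gripper open.
Joint ranges: [-176.03, 176.03], [-82.01, 121.73], [-58.28, 71.71], [-173.87, 95.51], [-174.79, -0.11], [-173.66, 173.66]. Speed limits (degrees/s): [136.94, 136.94, 172.46, 180, 180, 180].

## Interface

Orientations are given as [roll, pitch, yaw] about the fixed x, y, z axes, in that order (R = Rz(yaw) Ry(pitch) Rx(roll)).
In Python, from plant import telemetry, optics, ctrl gives the robot as it stands.
- The arm moves only by the tool servo_tool, never from a script. Its argument "rows" is a list of rows, each a list of 3 entries, a list of its own where there are three numbers: the shift along the tool's x, y, z in m, then the turn, a rotation vector about the tool's x, y, z in units of 6 degrees (1.0 is 6 degrees), then the closure, from 0 (fully open) to 1 (shut). A call has 1 to 20 rows; each row shifts and turns the commanded pose from where the row before left it, along the tool's axes as they then stand; what a row does not reach is not made up. A row lasts 1/12 s, in which the tool goes at most 41.7 mm and 7.16 degrees, less where a joint would pass 70% of its speed; a pose out of reach is approached as far as the arm can. A call is refused whole if a number of a shift passes 0.0417 or a number of a turn 1, either way. A call with a gripper value outside its range is refused whole. The fingers move at their own pace and stop on an object; the grip force is fixed at half the most. Time passes only in rows, so rows that do not move let the fingers close. It gives the time, the measured TCP pose, the force and the opening at its end, in the units of the state.
- telemetry.get_obs(): the state, without advancing time (a new reading comes with each control period).
- optics.snapshot(name): name is "side" or "top" or "wrist"; returns the picture (420x560x3 uint8, red, green, blue); there is no depth.
- optics.camera_info(name): a dict with "mtx" (3x3 intrinsics, pixels), "rvec" (rotation vector, rad) and "tvec" (3), from world to camera coordinates, as OpenCV has them. Camera axes: x right, y down, z forward; pixel columns grow to the right and rows downward; lengths in m; the calibration is good to about 2 mm. A picture is of the moment at which its call begins: read the wrist's pose just before it. camera_info takes no time and is no camera call; for the wrist camera it gives the pose at the moment of the call.
- ctrl.close_job(): hands the job in, once; it reports no verdict.
The state is a dict: "clock": time; "joint_pos": joint angles; "qvel": joint speeds; "tau": joint torques, N m; "tool_pos": TCP position; "orientation": TCP orientation; "force": force on the tool from outside, world axes, zero at the start; "moment": the same for the moment, N m; "opening": finger opening in m.
Only numpy, scipy, OpenCV 4.12 (cv2) and the standard library are available. Lean on these libraries where they do the work, as an engineer would, in place of code of your own. Each camera call takes 0.05 s, during which the arm holds its last target.

## Task

Pick up the red-handled hook and use it, not the fingers, to draw out the chest's bottom tray: put the hook's tip down into the finger hole of the brass tab and pull the tray gently and steadily all the way until it comes up against its rubber stop, then keep a light pull of about 10 N on it for half a second (less than 5 N does not count, and never more than 25 N). Then unhook, leave the tray out, lay the hook back in its rest as it lay before, and leave the other things on the bench and the chest where they are.

Things in the scene. Friction and masses are not known exactly. Their poses are not given: they have to be found in the camera images.
- chest: Fixed dark-wood chest, 200 deep (x) x 220 wide (y) x 125 mm high; origin: centre of its underside. Its front looks along its own -x, roughly to the robot, 100 mm from the origin; four dummy drawer fronts with steel knobs (projecting up to 11 mm) stand over the bottom bay, which holds the tray.
- tray: Light-wood tray; slides along chest -x only, axes as the chest's; origin 120 mm behind the hole, bench height. Starts 0-30 mm out with 55-115 mm more to a hard rubber stop, unseen and unmeasured: feel for it. Drag 2-3 N while it slides; at the stop it gives only about 1 mm at 10 N, so the force climbs quickly: come to it slowly. Let go, it stays where it is, within about 1 mm.
- hole (a point): Centre of the finger hole's mouth, on top of the tray's level brass tab, 45 mm above the bench. Round, 18 mm across, right through the 5 mm thick tab, 40 mm clear below. Tab 46 mm wide (y), reaching 19 mm from the hole's centre to chest -x and 20 mm back to the tray front, whose top is 5 mm above the tab. Axes as the chest's.
- hook: The hook as a whole; origin at the middle of the underside of its red handle, 8 mm below hook_mid; axes as hook_mid.
- hook_mid (a point): Centre of the hook's red handle (grasp here): a bar 100 long (own x) x 18 wide (y) x 16 mm high (z); hook about 60 g. From its +x end a 6 mm steel rod runs on along the handle's axis to 85 mm from the centre, then bends straight down. At the start it lies level in the rest.
- hook_tip (a point): Lower end of the hook's down-turned tip, a 6 mm round rod with a round end: 85 mm ahead (+x) of and 31 mm below the handle's centre. The underside of the level rod is 28 mm above this end.
- rest: Fixed hook rest: black base 170 x 56 x 6 mm, origin under its centre; two wooden saddles 42 mm either side of it along own x, each 14 mm thick and 45 mm wide, seat 31 mm above the bench, cheeks to 39 mm, 25 mm apart for the 18 mm handle. Between the saddles 70 mm is free for the fingers, down to the base.
- seat (a point): Point of the rest where the handle's centre belongs: midway between the saddles, 39 mm above the bench; the handle lies along the rest's x axis, with the tip towards its +x end and hanging beyond the base.
- stone: Bystander: grey stone soldering block 110 x 65 x 22 mm with a silver rosette on it; origin under its centre.
- spool: Bystander: copper spool, 44 mm across, 32 mm high, standing on the chest; origin under its centre.
- bowl: Bystander: white bowl, 80 mm across, 30 mm high; origin under its centre.
- scriber: Bystander: scriber with black handle, about 160 mm long, lying on the bench.
- flask: Bystander: amber bottle 40 mm across, 75 mm high; origin under its centre.
- mandrel: Bystander: steel ring mandrel, foot 64 mm across, 130 mm high; origin under its centre.
- tweezers: Bystander: steel tweezers, 130 mm long, 10 mm high, lying on the bench.
Mind the look-alikes: they are no part of the job. What is meant by the hook is not blue, brown or purple, and is the larger of those in its own colour.

How it is judged (in metres and radians):
On the way, in this order (a step that is already met when the one before it is completed fails the run):
1. the hook's tip is down in the finger hole (horizontal distance between hook_tip and hole below 0.009 m and z of hook_tip in the frame of hole below -0.004 m), for 0.1 s.
2. with the hook in the hole, the tray has been drawn out and is held against its stop by a pull of more than 5 N, standing still, for 0.3 s (horizontal distance between hook_tip and hole below 0.012 m and z of hook_tip in the frame of hole below -0.001 m and distance of hole from where it was at the start of the episode above 0.05 m and x of hole in the frame of chest below -0.2 m and linear speed of tray below 0.006 m/s and contact force between hook and tray above 5 N), for 0.3 s.
At the end, for the whole second after the job is handed in: Tray still out (finger hole at least 50 mm from where it began and at least 100 mm ahead of the chest front), still, off the hook; hook back in its rest: handle centre within 12 mm of the seat, within 0.2 rad of the rest's x, level within 0.12 rad, tip to the rest's +x end (distance of hole from where it was at the start of the episode above 0.05 m and x of hole in the frame of chest below -0.2 m and distance between hook_mid and seat below 0.012 m and angle between the x axis of hook_mid and the x axis of seat, either way round below 0.2 rad and angle between hook_mid's own z axis and vertical below 0.12 rad and distance between hook_tip and seat below 0.105 m and x of hook_tip in the frame of seat above 0.06 m and linear speed of tray below 0.01 m/s and contact force between hook and tray below 0.3 N); the robot touches nothing.
It fails at once if the hook put more than 25 N on the tray (contact force between hook and tray above 25 N).
It fails at once if the tray touched by the fingers or the arm (contact force between any of the fingers, the arm and tray above 0.5 N).
It fails at once if another thing on the bench or chest moved by more than 20 mm (distance of any of stone, spool, bowl, scriber, flask, mandrel, tweezers from where it was at the start of the episode above 0.02 m).
It also fails if it takes over 64 s, if anything falls off the work surface, if the arm or the gripper's body presses on something with over 40 N, if the wrist force passes 120 N, or if a joint passes its speed limit or range.

## Working session

There is one attempt and no reset: what is moved stays moved. The work goes in short steps, Python scripts to look and compute and a tool call to move; the robot and the scene stay as the last step left them, time stands still between calls to the robot, and variables do not carry over. Pictures are saved under pics/ and viewed, and the job is handed in when it is done.

Besides the shell and the picture viewer there is one more tool, called after "Request:" by a JSON object that holds its "method" and its "body", one argument or row to a line. servo_tool: Moves the arm, as the interface text tells. Its arguments: {"type":"object","properties":{"rows":{"type":"array"}},"required":["rows"]}

```bash
mkdir -p pics; ls; python3 - <<'E'
from plant import telemetry, optics, ctrl
import cv2
print(telemetry.get_obs())
for n in ["side","top","wrist"]:
    im=optics.snapshot(n); cv2.imwrite(f"pics/{n}0.png",im[:,:,::-1])
    i=optics.camera_info(n); print(n,i)
E
```

```text
pics
{'clock': 0.0, 'joint_pos': array([ 8.48047895e+01,  2.05901853e+01,  6.32931453e-01, -1.92578539e-02,
       -7.01337613e+01, -1.65059284e+01]), 'qvel': array([ 0.09659235, -0.04446681, -0.08659913, -0.00991546,  0.04790085,
       -0.02089203]), 'tau': array([-5.84591580e-04, -5.82714915e+01,  2.93070155e+01,  6.99751407e+00,
        7.01569792e-03, -1.58627681e-04]), 'tool_pos': array([0.24945209, 0.62669538, 0.22563309]), 'orientation': array([ 1.79907592e+02, -8.50360179e-03, -2.17076908e+01]), 'force': array([ 0.87450328, -1.05681003,  0.00780544]), 'moment': array([-0.00069878, -0.04288561, -0.01040679]), 'opening': 0.08759953751365404}
side {'mtx': array([[455.14726787,   0.        , 284.17520863],
       [  0.        , 455.14726787, 202.01257987],
       [  0.        ,   0.        ,   1.        ]]), 'rvec': array([ 2.34165376, -0.31177163,  0.11640701]), 'tvec': array([-0.48848033,  0.16548698,  1.17618441])}
top {'mtx': array([[509.25817245,   0.        , 284.01510904],
       [  0.        , 509.25817245, 211.60233754],
       [  0.        ,   0.        ,   1.        ]]), 'rvec': array([ 2.11972931, -2.13301447,  0.20588363]), 'tvec': array([-0.00236295,  0.53550767,  1.3801231 ])}
wrist {'mtx': array([[336.47372738,   0.        , 275.56713665],
       [  0.        , 336.47372738, 207.70282371],
       [  0.        ,   0.        ,   1.        ]]), 'rvec': array([-1.64824466,  2.43311528,  0.38562865]), 'tvec': array([ 0.67424746, -0.04111566,  0.39132669])}
```

View pics/top0.png

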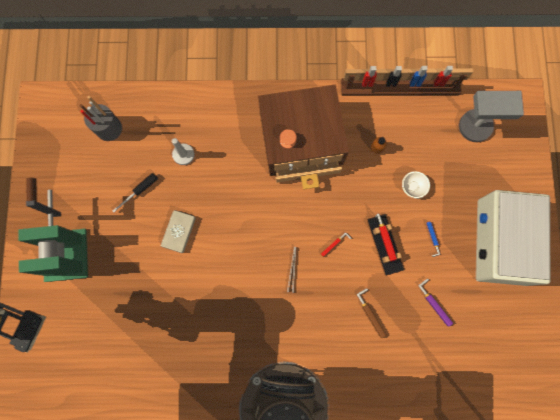

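View pics/side0.png

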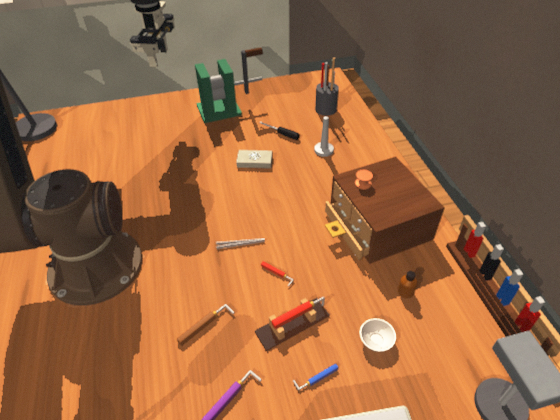

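View pics/wrist0.png

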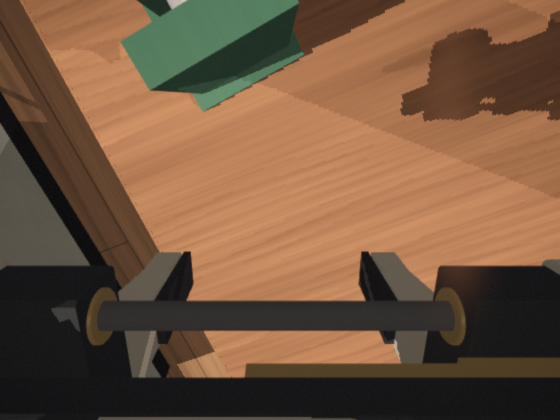

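Top view: the hook-like things are red in the black rest (386,243), a small red one (335,244), blue (433,237), brown (373,313) and purple (437,303). The one meant is the larger red one, in the rest at (386,243). I'll confirm it in a crop and measure the masks.

```bash
cat > h.py <<'E'
import numpy as np, cv2
from plant import telemetry, optics, ctrl
def ray(info,uv):
    R=cv2.Rodrigues(np.array(info['rvec']))[0]; t=np.array(info['tvec']).ravel()
    d=np.linalg.inv(info['mtx'])@np.array([uv[0],uv[1],1.]); return -R.T@t, R.T@d
def onz(info,uv,z):
    c,d=ray(info,uv); return c+d*(z-c[2])/d[2]
def proj(info,P):
    return cv2.projectPoints(np.array(P,float).reshape(-1,1,3),np.array(info['rvec'],float),np.array(info['tvec'],float),np.array(info['mtx']),None)[0][:,0]
def tri(i1,u1,i2,u2):
    c1,d1=ray(i1,u1);c2,d2=ray(i2,u2)
    s=np.linalg.lstsq(np.c_[d1,-d2],c2-c1,rcond=None)[0]
    a=c1+d1*s[0];b=c2+d2*s[1]; return (a+b)/2,np.linalg.norm(a-b)
E
python3 - <<'E'
from h import *
I={n:optics.camera_info(n) for n in("top","side")}
for n in I:
    im=cv2.imread(f"pics/{n}0.png"); hsv=cv2.cvtColor(im,cv2.COLOR_BGR2HSV)
    H,S,V=cv2.split(hsv)
    m=(((H<4)|(H>174))&(S>190)&(V>90)).astype(np.uint8)
    k,l,st,ce=cv2.connectedComponentsWithStats(m)
    for i in range(1,k):
        if st[i,4]>30:
            pts=np.argwhere(l==i)[:,::-1].astype(np.float32)
            print(n,st[i],ce[i],cv2.minAreaRect(pts), onz(I[n],ce[i],.045))
t=cv2.imread("pics/top0.png"); s=cv2.imread("pics/side0.png")
a=cv2.resize(t[195:285,310:450],None,fx=5,fy=5,interpolation=cv2.INTER_CUBIC)
b=cv2.resize(t[80:200,250:360],None,fx=5,fy=5,interpolation=cv2.INTER_CUBIC)
c=cv2.resize(s[190:310,310:440],None,fx=5,fy=5,interpolation=cv2.INTER_CUBIC)
d=cv2.resize(s[280:350,240:350],None,fx=6,fy=6,interpolation=cv2.INTER_CUBIC)
for q,w in zip("abcd",(a,b,c,d)): cv2.imwrite(f"pics/crop_{q}.png",w)
E
```

```text
top [362  72  14  15  92] [367.76086957  79.82608696] ((368.2758483886719, 79.81035614013672), (10.770329475402832, 13.55575942993164), 21.801406860351562) [ 0.93288613 -0.25689512  0.045     ]
top [435  72   9  12  46] [439.82608696  77.5       ] ((439.7602844238281, 77.97261047363281), (5.383893013000488, 12.757484436035156), 20.556045532226562) [ 0.93940924 -0.4715701   0.045     ]
top [380 226  16  35 250] [387.628 243.144] ((387.5500183105469, 243.15000915527344), (35.417510986328125, 7.273238658905029), 71.56504821777344) [ 0.44526744 -0.29416682  0.045     ]
top [322 239  18  17  73] [330.50684932 246.84931507] ((330.44482421875, 246.93792724609375), (3.155728578567505, 22.00705337524414), 48.36646270751953) [ 0.43585916 -0.134496    0.045     ]
side [464 230  19  28 267] [472.42322097 244.34456929] ((472.5000305175781, 244.0), (13.416407585144043, 25.491174697875977), 26.56505012512207) [ 0.94236947 -0.22257413  0.045     ]
side [262 263  22  13  55] [272.50909091 268.41818182] ((272.40142822265625, 268.2546081542969), (23.298620223999023, 2.7768704891204834), 28.300758361816406) [ 0.43350812 -0.1612365   0.045     ]
side [272 302  39  24 219] [291.04109589 313.62100457] ((291.0472106933594, 313.5849304199219), (6.119101047515869, 41.473907470703125), 60.945396423339844) [ 0.4435722  -0.29356667  0.045     ]
side [517 303  23  28 281] [527.44128114 316.78647687] ((527.2094116210938, 317.0067138671875), (17.553394317626953, 23.714519500732422), 35.53767776489258) [ 0.94795193 -0.43947115  0.045     ]
```

View pics/crop_a.png

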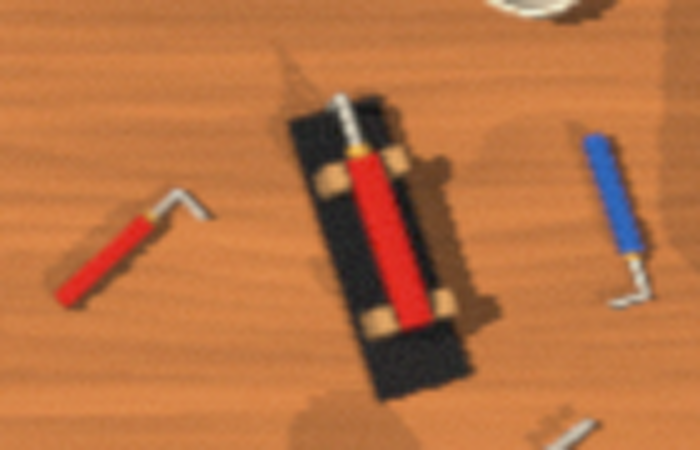

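View pics/crop_b.png

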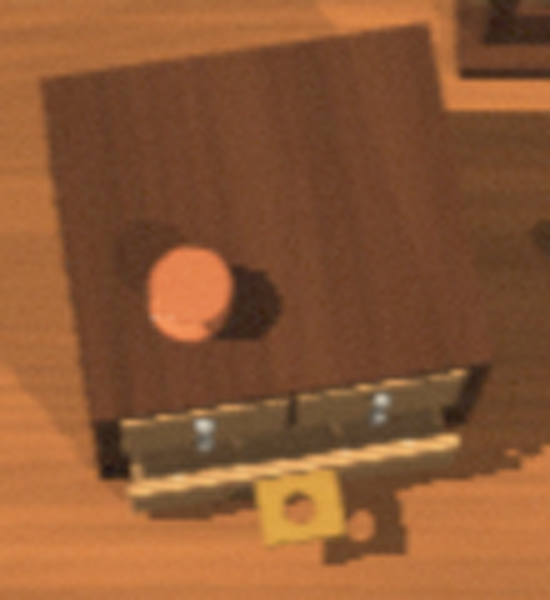

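View pics/crop_c.png

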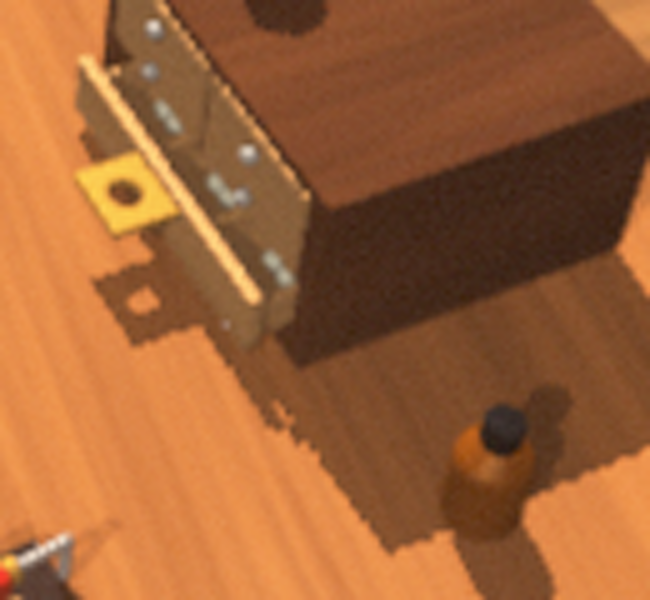

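View pics/crop_d.png

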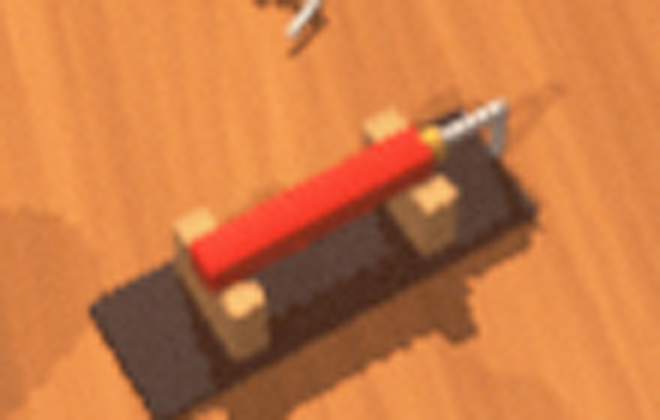

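```bash
python3 - <<'E'
from h import *
T=optics.camera_info("top");S=optics.camera_info("side")
cr=lambda x,y,ox,oy,f:(x/f+ox-.5+.5/f,y/f+oy-.5+.5/f)
A=lambda x,y:cr(x,y,310,195,5);B=lambda x,y:cr(x,y,250,80,5);C=lambda x,y:cr(x,y,310,190,5);D=lambda x,y:cr(x,y,240,280,6)
ang=lambda v:np.degrees(np.arctan2(v[1],v[0]))
# handle from masks, z=.047 top face
import itertools
for n,I,z in(("top",T,.047),("side",S,.047)):
    im=cv2.imread(f"pics/{n}0.png");H,s,V=cv2.split(cv2.cvtColor(im,cv2.COLOR_BGR2HSV))
    m=(((H<5)|(H>172))&(s>170)&(V>150)).astype(np.uint8)
    k,l,st,ce=cv2.connectedComponentsWithStats(m)
    for i in range(1,k):
        c=ce[i]
        P=onz(I,c,z)
        if np.hypot(P[0]-.445,P[1]+.294)<.02 and st[i,4]>50:
            q=np.argwhere(l==i)[:,::-1].astype(float)
            W=np.array([onz(I,p,z)[:2] for p in q]); u,sv,vt=np.linalg.svd(W-W.mean(0),full_matrices=False)
            e=(W-W.mean(0))@vt[0]; f=(W-W.mean(0))@vt[1]
            d=vt[0]*np.sign(vt[0][0])
            print(n,st[i,4],W.mean(0),"ang",ang(d),"len",np.ptp(e),"mid",W.mean(0)+vt[0]*(e.max()+e.min())/2,np.ptp(f))
r,f,b=[onz(T,A(*p),z) for p,z in(((415,325),.047),((365,152),.047),((340,97),.042))]
print("top handle",r,f,b,ang((f-r)[:2]),ang((b-r)[:2]),np.linalg.norm(f-r),np.linalg.norm(b-r))
print("side rod bend",onz(S,D(503,103),.042), "top rear/ front top face", onz(S,D(203,255),.047),onz(S,D(420,138),.047))
print("base corners",[onz(T,A(*p),.006)[:2].round(4) for p in((290,122),(380,97),(472,372),(380,400))])
h=onz(T,B(299,508),.045);h2=onz(S,C(126,192),.045)
print("hole",h,h2,tri(T,B(299,508),S,C(126,192)))
tc=[onz(T,B(*p),.045)[:2] for p in((257,483),(338,473),(346,537),(265,547))]
print("tab",np.mean(tc,0),ang(tc[0]-tc[1])-90,ang(tc[3]-tc[2])-90,ang(tc[0]-tc[3]),ang(tc[1]-tc[2]))
l,rr=onz(T,B(130,490),.05),onz(T,B(460,440),.05);print("lip",ang((l-rr)[:2])-90,np.linalg.norm(l-rr))
cc=[onz(T,B(*p),.125)[:2] for p in((42,78),(428,24),(488,362),(95,423))]
print("chest top",np.mean(cc,0),ang(cc[0]-cc[1])-90,ang(cc[3]-cc[2])-90,ang(cc[0]-cc[3]),ang(cc[1]-cc[2]),cc)
for nm,p,z in(("flask",(381,143),.07),("bowl",(416,185),.03),("stone",(179,232),.022),("small hook",(340,242),.01),("tweez top",(296,248),.01),("spool",(288,139),.157)):print(nm,onz(T,p,z))
E
```

```text
top 239 [ 0.44612668 -0.29326111] ang 15.991663952959328 len 0.09714659935804446 mid [ 0.44632693 -0.29320372] 0.018815249422135624
side 269 [ 0.44302264 -0.2947467 ] ang 16.0277592780966 len 0.09862926402114809 mid [ 0.44380791 -0.29452112] 0.016175279127911283
top handle [ 0.39911086 -0.30548308  0.047     ] [ 0.49626986 -0.28191083  0.047     ] [ 0.52862052 -0.27012962  0.042     ] 13.637329820723197 15.268558220135976 0.09997760924055198 0.13434142853055647
side rod bend [ 0.52841121 -0.26886318  0.042     ] top rear/ front top face [ 0.40001871 -0.30488605  0.047     ] [ 0.49175622 -0.27834825  0.047     ]
base corners [array([ 0.5207, -0.2476]), array([ 0.5351, -0.3003]), array([ 0.376 , -0.3457]), array([ 0.3605, -0.2927])]
hole [ 0.62427526 -0.07873699  0.045     ] [ 0.62372358 -0.07720425  0.045     ] (array([ 0.62347537, -0.07858647,  0.04672261]), np.float64(0.0007178789135060858))
tab [ 0.62314004 -0.08015043] 6.944522080319004 6.9009105789328515 6.175093587080058 5.836796617638422
lip 8.575453261781718 0.19081101905647374
chest top [ 0.76759373 -0.05707226] 8.229748864295686 8.847538170303835 8.362006648200994 8.012506959143208 [array([0.85084223, 0.0648574 ]), array([ 0.88199866, -0.15056091]), array([ 0.68541309, -0.17823297]), array([0.65212092, 0.03564743])]
flask [ 0.72874195 -0.2827833   0.07      ]
bowl [ 0.61513234 -0.38671079  0.03      ]
stone [0.48354811 0.29272057 0.022     ]
small hook [ 0.45373039 -0.16541763  0.01      ]
tweez top [ 0.4372799  -0.03944003  0.01      ]
spool [ 0.71228669 -0.01691984  0.157     ]
```

The crop confirms it: the longer red hook lies in the rest with its tip at the far (+x) end. The handle centre is about (0.446, -0.293) at yaw 16°, the hole about (0.624, -0.079), and the chest yaw about 8.4°. I'm swinging around the base towards the rest.

Request:
{"method": "servo_tool", "body": {
  "rows": [
    [[0.041,0,0],[0,0,0.58],0],
    [[0.041,0,0],[0,0,0.58],0],
    [[0.041,0,0],[0,0,0.58],0],
    [[0.041,0,0],[0,0,0.58],0],
    [[0.041,0,0],[0,0,0.58],0],
    [[0.041,0,0],[0,0,0.58],0],
    [[0.041,0,0],[0,0,0.58],0],
    [[0.041,0,0],[0,0,0.58],0],
    [[0.041,0,0],[0,0,0.58],0],
    [[0.041,0,0],[0,0,0.58],0],
    [[0.041,0,0],[0,0,0.58],0],
    [[0.041,0,0],[0,0,0.58],0],
    [[0.041,0,0],[0,0,0.58],0],
    [[0.041,0,0],[0,0,0.58],0],
    [[0.041,0,0],[0,0,0.58],0],
    [[0.041,0,0],[0,0,0.58],0],
    [[0.041,0,0],[0,0,0.58],0],
    [[0.041,0,0],[0,0,0.58],0],
    [[0.041,0,0],[0,0,0.58],0],
    [[0.041,0,0],[0,0,0.58],0]
  ]
}}

```text
clock: 1.82
tool_pos: [0.6943, -0.0043, 0.226]
orientation: [180.0, -0.0, -91.5]
force: [0.3, 0.1, 0.5]
opening: 0.0877
```

Request:
{"method": "servo_tool", "body": {
  "rows": [
    [[0.0338,0.0036,0],[0,0,1],0],
    [[0.0338,0.0036,0],[0,0,1],0],
    [[0.0338,0.0036,0],[0,0,1],0],
    [[0.0338,0.0036,0],[0,0,1],0],
    [[0.0338,0.0036,0],[0,0,1],0],
    [[0.0338,0.0036,0],[0,0,1],0],
    [[0.0338,0.0036,0],[0,0,1],0],
    [[0.0338,0.0036,0],[0,0,1],0],
    [[0.0338,0.0036,0],[0,0,1],0],
    [[0.0338,0.0036,0],[0,0,1],0],
    [[0.0338,0.0036,0],[0,0,1],0],
    [[0.0338,0.0036,0],[0,0,1],0],
    [[0,0,0.02],[0,0,0.1],0],
    [[0,0,0],[0,0,0],0],
    [[0,0,0],[0,0,0],0]
  ]
}}

```text
clock: 3.07
tool_pos: [0.4463, -0.2931, 0.2062]
orientation: [180.0, -0.1, -163.9]
force: [0.8, -0.0, 0.2]
opening: 0.0876
```

```bash
python3 - <<'E'
from h import *
o=telemetry.get_obs();I=optics.camera_info("wrist");im=optics.snapshot("wrist")
np.savez("w1.npz",**{k:np.array(v) for k,v in I.items()})
cv2.imwrite("pics/w1.png",im[:,:,::-1]); print(o['tool_pos'],o['orientation'],o['joint_pos'].round(1)); print("cam",ray(I,(275,207)))
E
```

```text
[ 0.44632431 -0.29311629  0.20621997] [ 1.79956021e+02 -7.59885726e-02 -1.63874749e+02] [-12.2   8.2 -18.8  -0.  -63.2 -61.6]
cam (array([ 0.36381585, -0.31614331,  0.36431523]), array([ 0.29460266,  0.08395848, -0.95192828]))
```

View pics/w1.png

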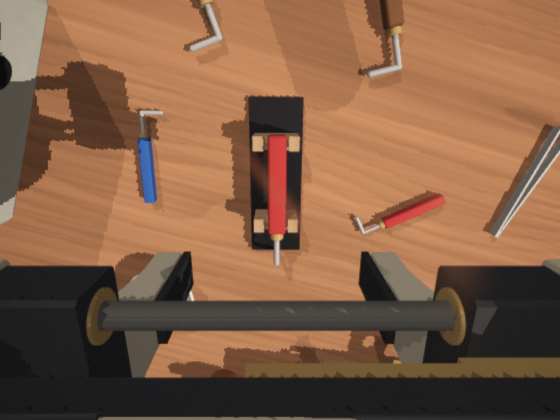

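Wrist view: the red hook lies in the black rest at (277,185) with its tip at (277,262), between the open fingers' columns. I'm refining its pose from this view.

```bash
python3 - <<'E'
from h import *
I=dict(np.load("w1.npz"));im=cv2.imread("pics/w1.png");H,s,V=cv2.split(cv2.cvtColor(im,cv2.COLOR_BGR2HSV))
m=(((H<5)|(H>172))&(s>170)&(V>110)).astype(np.uint8);m[:,320:]=0;m[:100]=0;m[250:]=0
q=np.argwhere(m)[:,::-1].astype(float);W=np.array([onz(I,p,.047)[:2] for p in q]);c=W.mean(0)
vt=np.linalg.svd(W-c,full_matrices=False)[2];e=(W-c)@vt[0];f=(W-c)@vt[1];d=vt[0]*np.sign(vt[0][0])
print(len(q),c,np.degrees(np.arctan2(d[1],d[0])),np.ptp(e),np.ptp(f),"mid",c+vt[0]*(e.max()+e.min())/2+vt[1]*(f.max()+f.min())/2)
cs=[onz(I,p,.006)[:2] for p in((250,97),(303,97),(299,249),(251,248))]
print(np.mean(cs,0),[np.degrees(np.arctan2(*(a-b)[::-1])) for a,b in((cs[3],cs[0]),(cs[2],cs[1]))])
sd=[onz(I,p,.039)[:2] for p in((258,144),(294,144),(261,222),(294,222))];print("saddle",np.mean(sd,0),[x.round(4) for x in sd])
E
```

```text
1788 [ 0.4392675  -0.29302009] 15.824489005115389 0.09788773322868974 0.017515840203146303 mid [ 0.44117506 -0.2922371 ]
[ 0.44273556 -0.29293729] [np.float64(15.132722508601338), np.float64(15.92842186116067)]
saddle [ 0.44135548 -0.29226661] [array([ 0.4081, -0.3206]), array([ 0.3986, -0.2875]), array([ 0.4841, -0.2968]), array([ 0.4747, -0.2641])]
```

Request:
{"method": "servo_tool", "body": {
  "rows": [
    [[0.002,0,0.035],[0,0,0],0],
    [[0,0,0.035],[0,0,0],0],
    [[0,0,0.035],[0,0,0],0],
    [[0,0,0.03],[0,0,0],0],
    [[0,0,0.02],[0,0,0],0],
    [[0,0,0.015],[0,0,0],0],
    [[0,0,0.01],[0,0,0],0],
    [[0,0,0.006],[0,0,0],0],
    [[0,0,0],[0,0,0],0],
    [[0,0,0],[0,0,0],0]
  ]
}}

```text
clock: 3.95
tool_pos: [0.4458, -0.2937, 0.021]
orientation: [-180.0, 0.0, -163.9]
force: [-0.4, -0.2, -0.2]
opening: 0.0877
```

Request:
{"method": "servo_tool", "body": {
  "rows": [
    [[0,0,0],[0,0,0],0.3],
    [[0,0,0],[0,0,0],0.5],
    [[0,0,0],[0,0,0],0.7],
    [[0,0,0],[0,0,0],0.85],
    [[0,0,0],[0,0,0],1],
    [[0,0,0],[0,0,0],1],
    [[0,0,0],[0,0,0],1],
    [[0,0,0],[0,0,0],1],
    [[0,0,0],[0,0,0],1],
    [[0,0,0],[0,0,0],1]
  ]
}}

```text
clock: 4.78
tool_pos: [0.445, -0.2937, 0.0205]
orientation: [180.0, -0.0, -163.9]
force: [0.2, 0.1, 0.4]
opening: 0.0265
```

Request:
{"method": "servo_tool", "body": {
  "rows": [
    [[0,0,0],[0,0,0],1],
    [[0,0,0],[0,0,0],1],
    [[0,0,0],[0,0,0],1],
    [[0,0,0],[0,0,0],1]
  ]
}}

```text
clock: 5.12
tool_pos: [0.445, -0.2936, 0.0205]
orientation: [180.0, -0.0, -163.9]
force: [-0.4, 0.1, 0.2]
opening: 0.0174
```

Request:
{"method": "servo_tool", "body": {
  "rows": [
    [[0,0,-0.01],[0,0,0],1],
    [[0,0,-0.02],[0,0,0],1],
    [[0,0,-0.03],[0,0,0],1],
    [[0,0,-0.03],[0,0,0],1],
    [[0,0,-0.02],[0,0,0],1],
    [[0,0,-0.01],[0,0,0],1],
    [[-0.01,0.0114,0],[0,0,0],1],
    [[-0.0195,0.0223,0],[0,0,0],1],
    [[-0.0195,0.0223,0],[0,0,0],1],
    [[-0.0195,0.0223,0],[0,0,0],1],
    [[-0.0195,0.0223,0],[0,0,0],1],
    [[-0.0195,0.0223,0],[0,0,0],1],
    [[-0.0195,0.0223,0],[0,0,0],1],
    [[-0.0195,0.0223,0],[0,0,0],1],
    [[0,0,0],[0,0,0.64],1],
    [[0,0,0],[0,0,0.64],1],
    [[0,0,0],[0,0,0],1],
    [[0,0,0],[0,0,0],1]
  ]
}}

```text
clock: 6.62
tool_pos: [0.5389, -0.092, 0.1403]
orientation: [180.0, -0.0, -171.5]
force: [0.4, -0.8, -0.9]
opening: 0.0176
```

```bash
python3 - <<'E'
from h import *
o=telemetry.get_obs();print(o['tool_pos'],o['orientation'],o['opening'])
for n in("wrist","side","top"):
    I=optics.camera_info(n);im=optics.snapshot(n);np.savez(f"{n}2.npz",**{k:np.array(v) for k,v in I.items()});cv2.imwrite(f"pics/{n}2.png",im[:,:,::-1])
s=cv2.imread("pics/side2.png")[160:280,270:400];t=cv2.imread("pics/top2.png")[130:250,240:350]
cv2.imwrite("pics/s2c.png",cv2.resize(s,None,fx=5,fy=5,interpolation=cv2.INTER_CUBIC));cv2.imwrite("pics/t2c.png",cv2.resize(t,None,fx=5,fy=5,interpolation=cv2.INTER_CUBIC))
E
```

```text
[ 0.53890087 -0.0920174   0.14027293] [ 1.79992210e+02 -4.81528610e-02 -1.71462688e+02] 0.01759961660785564
```

View pics/wrist2.png

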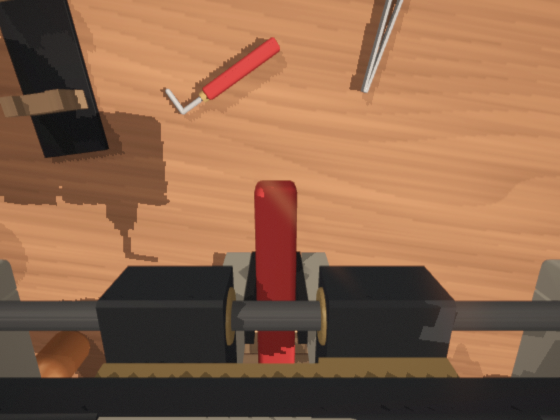

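View pics/s2c.png

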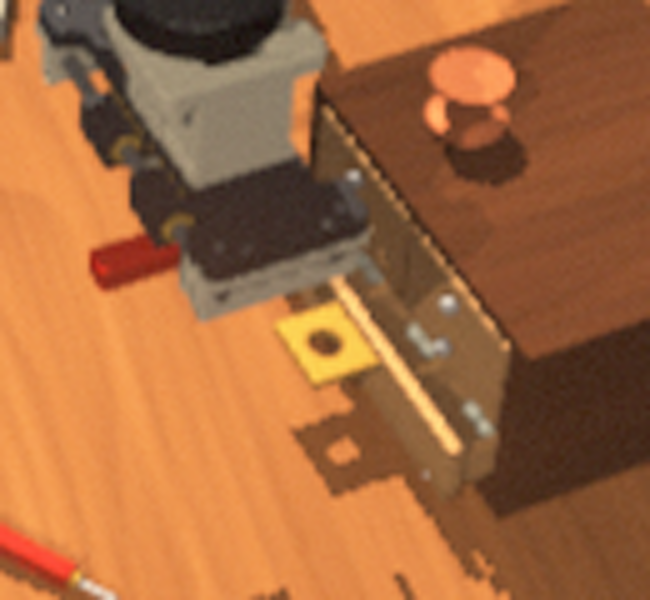

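View pics/t2c.png

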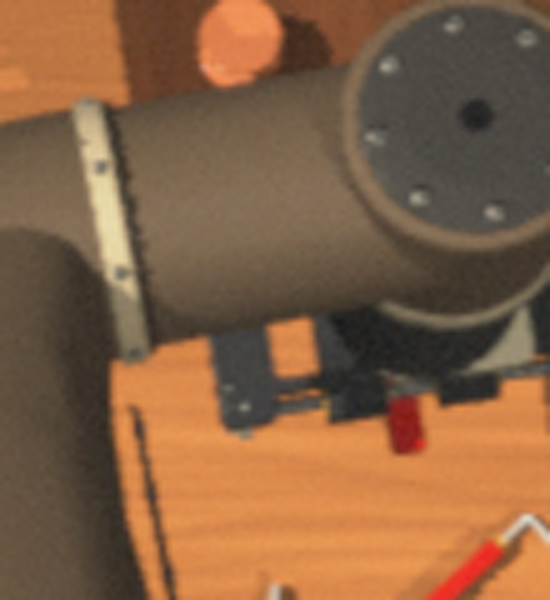

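```bash
python3 - <<'E'
from h import *
W=dict(np.load("wrist2.npz"));S=dict(np.load("side2.npz"))
p=np.array([.5389,-.0920,.1403]);y=np.radians(8.54);hx=np.array([np.cos(y),np.sin(y),0]);hy=np.array([-np.sin(y),np.cos(y),0]);ez=np.array([0,0,1])
c=p+.019*ez
for nm,o in(("rear top",(-.05,0,.008)),("rear top L",(-.05,.009,.008)),("rear top R",(-.05,-.009,.008)),("rear bot",(-.05,0,-.008)),("tip",(.085,0,-.031)),("bend",(.085,0,0))):
    q=c+o[0]*hx+o[1]*hy+o[2]*ez;print(nm,proj(W,q)[0].round(1),proj(S,q)[0].round(1), ((proj(S,q)[0]-[270,160]+.5)*5).round(0))
im=cv2.imread("pics/wrist2.png")[165:265,220:330];cv2.imwrite("pics/w2c.png",cv2.resize(im,None,fx=6,fy=6,interpolation=cv2.INTER_CUBIC))
E
```

```text
rear top [273.9 192. ] [287.8 211.7] [ 91. 261.]
rear top L [296.2 192. ] [286.3 209.2] [ 84. 249.]
rear top R [251.6 192. ] [289.3 214.3] [ 99. 274.]
rear bot [274.1 182.5] [287.8 216.4] [ 92. 284.]
tip [274.7 380.3] [337.1 206.6] [338. 236.]
bend [274.6 425.2] [338.1 197.8] [343. 192.]
```

View pics/w2c.png

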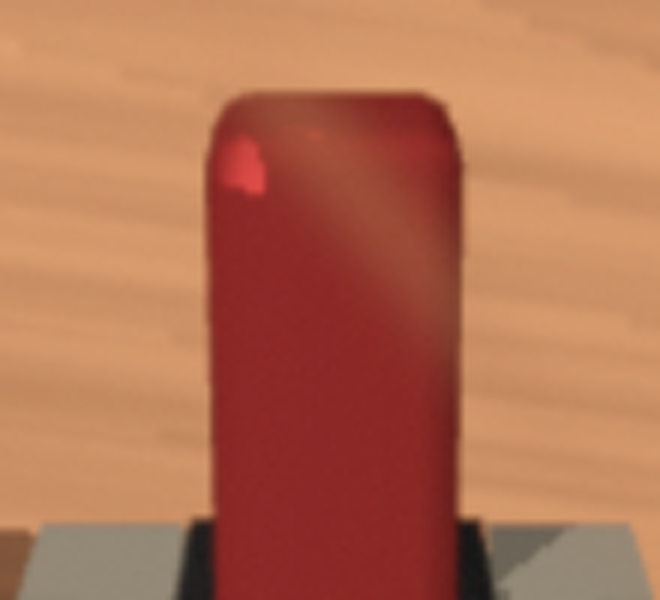

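```bash
python3 - <<'E'
from h import *
S=dict(np.load("side2.npz"))
p=np.array([.5389,-.0920,.1403]);y=np.radians(8.54);hx=np.array([np.cos(y),np.sin(y),0]);hy=np.array([-np.sin(y),np.cos(y),0]);ez=np.array([0,0,1])
c=p+.019*ez-.001*hx
im=cv2.imread("pics/side2.png")[190:250,275:345];im=cv2.resize(im,None,fx=10,fy=10,interpolation=cv2.INTER_CUBIC)
g=lambda o:tuple(((proj(S,c+o[0]*hx+o[1]*hy+o[2]*ez)[0]-[275,190]+.5)*10).astype(int))
for a,b in(((-.05,.009,.008),(-.05,-.009,.008)),((-.05,-.009,.008),(-.05,-.009,-.008)),((-.05,-.009,.008),(0.05,-.009,.008)),((-.05,-.009,-.008),(0.05,-.009,-.008)),((-.05,.009,.008),(-.05,.009,-.008)),((.085,0,0),(.085,0,-.031))):
    cv2.line(im,g(a),g(b),(255,255,0),1)
cv2.imwrite("pics/s2d.png",im)
E
```

```text
(no output)
```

View pics/s2d.png

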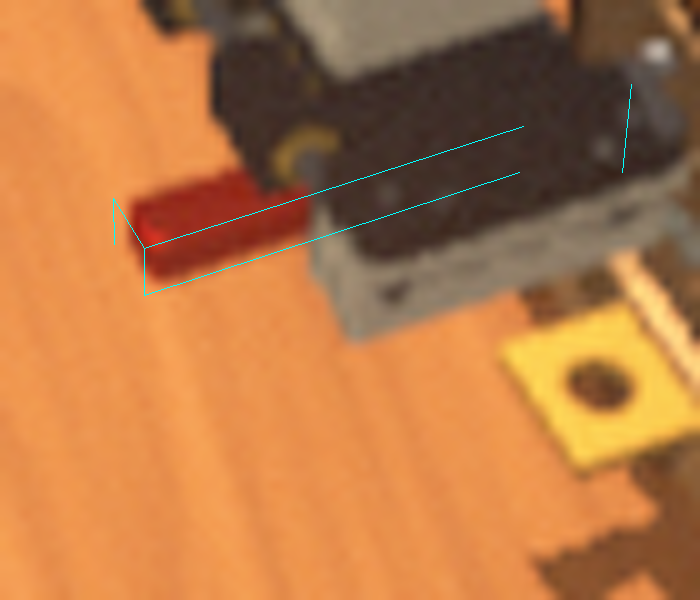

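Request:
{"method": "servo_tool", "body": {
  "rows": [
    [[-0.0012,0.001,0.01],[0,0,0],1],
    [[0,0,0.02],[0,0,0],1],
    [[0,0,0.02],[0,0,0],1],
    [[0,0,0.015],[0,0,0],1],
    [[0,0,0.01],[0,0,0],1],
    [[0,0,0],[0,0,0],1],
    [[0,0,0],[0,0,0],1]
  ]
}}

```text
clock: 7.35
tool_pos: [0.5401, -0.0912, 0.0651]
orientation: [-180.0, -0.1, -171.6]
force: [0.7, 0.3, 0.2]
opening: 0.0174
```

```bash
python3 - <<'E'
from h import *
o=telemetry.get_obs();print(o['tool_pos'],o['orientation'],o['force'])
for n in("side","wrist"):
    im=optics.snapshot(n);cv2.imwrite(f"pics/{n}3.png",im[:,:,::-1])
s=cv2.imread("pics/side3.png")[180:260,290:380]
cv2.imwrite("pics/s3c.png",cv2.resize(s,None,fx=7,fy=7,interpolation=cv2.INTER_CUBIC))
E
```

```text
[ 0.54011947 -0.09117438  0.06512988] [-1.79987452e+02 -7.33922886e-02 -1.71573442e+02] [0.65284691 0.31204597 0.20435625]
```

View pics/s3c.png

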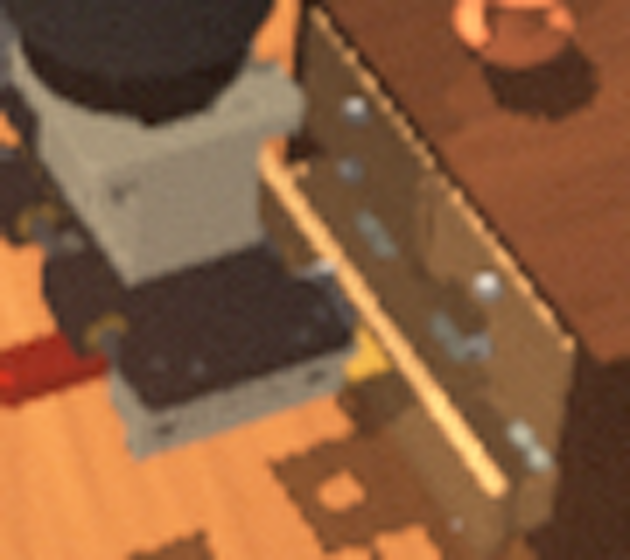

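View pics/wrist3.png

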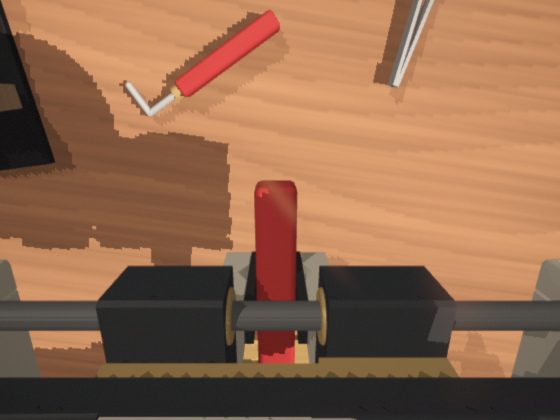

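Request:
{"method": "servo_tool", "body": {
  "rows": [
    [[0,0,0.0025],[0,0,0],1],
    [[0,0,0.0025],[0,0,0],1],
    [[0,0,0.0015],[0,0,0],1],
    [[0,0,0.001],[0,0,0],1],
    [[0,0,0.001],[0,0,0],1],
    [[0,0,0.001],[0,0,0],1],
    [[0,0,0],[0,0,0],1]
  ]
}}

```text
clock: 8.03
tool_pos: [0.5402, -0.0909, 0.0559]
orientation: [-180.0, -0.0, -171.6]
force: [0.2, 0.5, -1.0]
opening: 0.0177
```

Request:
{"method": "servo_tool", "body": {
  "rows": [
    [[0,0,0.001],[0,0,0],1],
    [[0,0,0.001],[0,0,0],1],
    [[0,0,0.001],[0,0,0],1],
    [[0,0,0],[0,0,0],1]
  ]
}}

```text
clock: 8.37
tool_pos: [0.5402, -0.0909, 0.0528]
orientation: [180.0, -0.0, -171.6]
force: [-0.9, 0.2, -0.4]
opening: 0.0179
```

Request:
{"method": "servo_tool", "body": {
  "rows": [
    [[0,0,0.0015],[0,0,0],1],
    [[0,0,0.0015],[0,0,0],1],
    [[0,0,0.002],[0,0,0],1],
    [[0,0,0.002],[0,0,0],1],
    [[0,0,0.002],[0,0,0],1],
    [[0,0,0.002],[0,0,0],1],
    [[0,0,0.0015],[0,0,0],1],
    [[0,0,0],[0,0,0],1],
    [[0,0,0],[0,0,0],1]
  ]
}}

```text
clock: 9.12
tool_pos: [0.5403, -0.091, 0.0404]
orientation: [-180.0, -0.0, -171.6]
force: [-0.7, 0.5, -0.9]
opening: 0.0177
```

```bash
python3 - <<'E'
from h import *
o=telemetry.get_obs();print(o['tool_pos'],o['orientation'],o['force'])
for n in("side","wrist"):
    im=optics.snapshot(n);cv2.imwrite(f"pics/{n}4.png",im[:,:,::-1])
s=cv2.imread("pics/side4.png")[180:260,290:380]
a=cv2.resize(s,None,fx=5,fy=5,interpolation=cv2.INTER_CUBIC)
w=cv2.imread("pics/wrist4.png")[160:,220:335];b=cv2.resize(w,None,fx=2.5,fy=2.5)[:400]
h=min(len(a),len(b));cv2.imwrite("pics/c4.png",np.hstack([a[:h],b[-h:]]))
E
```

```text
[ 0.54027719 -0.09095007  0.04043329] [-1.79997668e+02 -1.60306120e-02 -1.71579906e+02] [-0.69496911  0.53156138 -0.92462196]
```

View pics/c4.png

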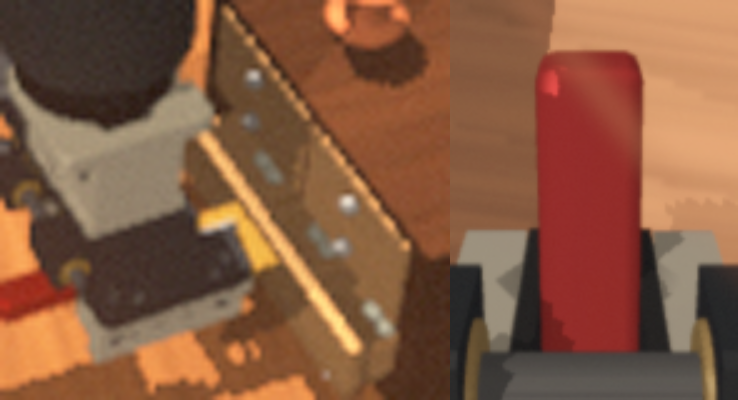

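The tip is in the hole: the bend sits over the tab hole and there's no vertical load. I'm starting a slow pull along tool +x.

Request:
{"method": "servo_tool", "body": {
  "rows": [
    [[0.001,0,0],[0,0,0],1],
    [[0.001,0,0],[0,0,0],1],
    [[0.001,0,0],[0,0,0],1],
    [[0.001,0,0],[0,0,0],1],
    [[0.001,0,0],[0,0,0],1],
    [[0.001,0,0],[0,0,0],1],
    [[0.001,0,0],[0,0,0],1],
    [[0.001,0,0],[0,0,0],1],
    [[0.001,0,0],[0,0,0],1],
    [[0.001,0,0],[0,0,0],1],
    [[0.001,0,0],[0,0,0],1],
    [[0.001,0,0],[0,0,0],1]
  ]
}}

```text
clock: 10.22
tool_pos: [0.5289, -0.0926, 0.0407]
orientation: [-180.0, 0.1, -171.6]
force: [2.3, -0.0, -1.7]
opening: 0.0176
```

Request:
{"method": "servo_tool", "body": {
  "rows": [
    [[0.0015,0,0],[0,0,0],1],
    [[0.002,0,0],[0,0,0],1],
    [[0.002,0,0],[0,0,0],1],
    [[0.002,0,0],[0,0,0],1],
    [[0.002,0,0],[0,0,0],1],
    [[0.002,0,0],[0,0,0],1],
    [[0.002,0,0],[0,0,0],1],
    [[0.002,0,0],[0,0,0],1],
    [[0.002,0,0],[0,0,0],1],
    [[0.002,0,0],[0,0,0],1],
    [[0.002,0,0],[0,0,0],1],
    [[0.002,0,0],[0,0,0],1],
    [[0.002,0,0],[0,0,0],1],
    [[0.002,0,0],[0,0,0],1],
    [[0.002,0,0],[0,0,0],1],
    [[0.002,0,0],[0,0,0],1],
    [[0.002,0,0],[0,0,0],1],
    [[0.0015,0,0],[0,0,0],1],
    [[0.001,0,0],[0,0,0],1]
  ]
}}

```text
clock: 11.8
tool_pos: [0.4926, -0.098, 0.0406]
orientation: [-180.0, -0.0, -171.6]
force: [2.6, 0.3, -0.8]
opening: 0.0176
```

```bash
python3 - <<'E'
from h import *
o=telemetry.get_obs();print(o['clock'],o['tool_pos'],o['orientation'],o['force'])
for n in("side","wrist"):
    im=optics.snapshot(n);cv2.imwrite(f"pics/{n}5.png",im[:,:,::-1])
s=cv2.imread("pics/side5.png")[180:260,260:370]
a=cv2.resize(s,None,fx=5,fy=5,interpolation=cv2.INTER_CUBIC)
w=cv2.imread("pics/wrist5.png")[160:280,220:320];b=cv2.resize(w,None,fx=2.5,fy=2.5)
b=cv2.copyMakeBorder(b,0,max(0,len(a)-len(b)),0,0,cv2.BORDER_CONSTANT);cv2.imwrite("pics/c5.png",np.hstack([a,b[:len(a)]]))
E
```

```text
11.8 [ 0.4925917  -0.09802426  0.04057852] [-1.79998600e+02 -4.92995690e-03 -1.71584442e+02] [ 2.55791736  0.30334238 -0.82125877]
```

View pics/c5.png

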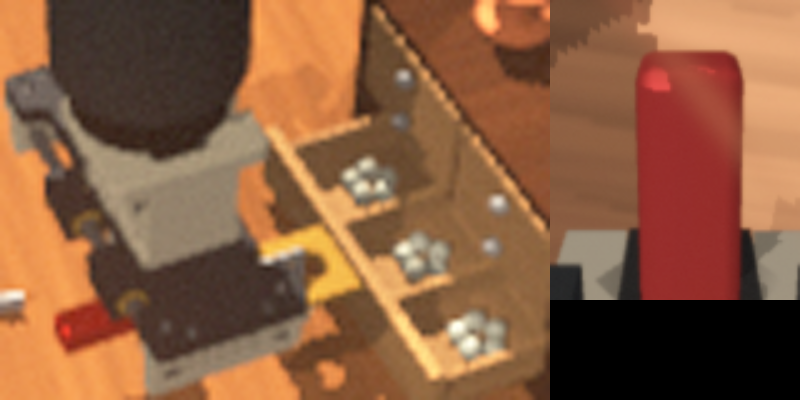

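The tray is following and the hook hasn't slipped in the grip. I'm going more slowly now and feeling for the stop.

Request:
{"method": "servo_tool", "body": {
  "rows": [
    [[0.001,0,0],[0,0,0],1],
    [[0.001,0,0],[0,0,0],1],
    [[0.001,0,0],[0,0,0],1],
    [[0.001,0,0],[0,0,0],1],
    [[0.001,0,0],[0,0,0],1],
    [[0.001,0,0],[0,0,0],1],
    [[0.0005,0,0],[0,0,0],1],
    [[0.0005,0,0],[0,0,0],1]
  ]
}}

```text
clock: 12.57
tool_pos: [0.4859, -0.099, 0.0406]
orientation: [180.0, -0.0, -171.6]
force: [2.2, 0.6, -0.5]
opening: 0.0181
```

Request:
{"method": "servo_tool", "body": {
  "rows": [
    [[0.0005,0,0],[0,0,0],1],
    [[0.0005,0,0],[0,0,0],1],
    [[0.0005,0,0],[0,0,0],1]
  ]
}}

```text
clock: 12.82
tool_pos: [0.4844, -0.0992, 0.0406]
orientation: [-180.0, 0.0, -171.6]
force: [1.8, -0.5, -1.4]
opening: 0.0177
```

Request:
{"method": "servo_tool", "body": {
  "rows": [
    [[0.0005,0,0],[0,0,0],1],
    [[0.0005,0,0],[0,0,0],1],
    [[0.0005,0,0],[0,0,0],1]
  ]
}}

```text
clock: 13.07
tool_pos: [0.4829, -0.0994, 0.0406]
orientation: [-180.0, 0.0, -171.6]
force: [2.6, -1.3, -1.0]
opening: 0.0179
```

Request:
{"method": "servo_tool", "body": {
  "rows": [
    [[0.0005,0,0],[0,0,0],1],
    [[0.0005,0,0],[0,0,0],1],
    [[0.0005,0,0],[0,0,0],1]
  ]
}}

```text
clock: 13.32
tool_pos: [0.4814, -0.0996, 0.0405]
orientation: [180.0, -0.0, -171.6]
force: [1.7, 0.2, -1.3]
opening: 0.0176
```

Request:
{"method": "servo_tool", "body": {
  "rows": [
    [[0.0005,0,0],[0,0,0],1],
    [[0.0005,0,0],[0,0,0],1],
    [[0.0005,0,0],[0,0,0],1]
  ]
}}

```text
clock: 13.57
tool_pos: [0.4799, -0.0999, 0.0406]
orientation: [-180.0, -0.0, -171.6]
force: [2.2, -0.5, -0.9]
opening: 0.0177
```

Request:
{"method": "servo_tool", "body": {
  "rows": [
    [[0.0005,0,0],[0,0,0],1],
    [[0.0005,0,0],[0,0,0],1],
    [[0.0005,0,0],[0,0,0],1]
  ]
}}

```text
clock: 13.82
tool_pos: [0.4784, -0.1001, 0.0406]
orientation: [180.0, -0.0, -171.6]
force: [0.6, 0.3, -0.5]
opening: 0.0174
```

Request:
{"method": "servo_tool", "body": {
  "rows": [
    [[0.0005,0,0],[0,0,0],1],
    [[0.0005,0,0],[0,0,0],1],
    [[0.0005,0,0],[0,0,0],1]
  ]
}}

```text
clock: 14.07
tool_pos: [0.477, -0.1003, 0.0406]
orientation: [180.0, 0.0, -171.6]
force: [2.5, 0.3, 0.1]
opening: 0.0177
```

Request:
{"method": "servo_tool", "body": {
  "rows": [
    [[0.0005,0,0],[0,0,0],1],
    [[0.0005,0,0],[0,0,0],1],
    [[0.0005,0,0],[0,0,0],1]
  ]
}}

```text
clock: 14.32
tool_pos: [0.4755, -0.1005, 0.0406]
orientation: [180.0, -0.0, -171.6]
force: [1.9, -0.1, -0.6]
opening: 0.0178
```

Request:
{"method": "servo_tool", "body": {
  "rows": [
    [[0.0005,0,0],[0,0,0],1],
    [[0.0005,0,0],[0,0,0],1],
    [[0.0005,0,0],[0,0,0],1]
  ]
}}

```text
clock: 14.57
tool_pos: [0.474, -0.1008, 0.0406]
orientation: [-180.0, 0.0, -171.6]
force: [3.2, 0.1, -1.4]
opening: 0.0177
```

Request:
{"method": "servo_tool", "body": {
  "rows": [
    [[0.0005,0,0],[0,0,0],1],
    [[0.0005,0,0],[0,0,0],1],
    [[0.0005,0,0],[0,0,0],1]
  ]
}}

```text
clock: 14.82
tool_pos: [0.4725, -0.101, 0.0406]
orientation: [180.0, -0.0, -171.6]
force: [2.0, -0.4, -1.9]
opening: 0.0179
```

Request:
{"method": "servo_tool", "body": {
  "rows": [
    [[0.0005,0,0],[0,0,0],1],
    [[0.0005,0,0],[0,0,0],1],
    [[0.0005,0,0],[0,0,0],1]
  ]
}}

```text
clock: 15.07
tool_pos: [0.4711, -0.1012, 0.0406]
orientation: [-180.0, 0.0, -171.6]
force: [2.0, -0.1, -0.8]
opening: 0.0173
```

Request:
{"method": "servo_tool", "body": {
  "rows": [
    [[0.0005,0,0],[0,0,0],1],
    [[0.0005,0,0],[0,0,0],1],
    [[0.0005,0,0],[0,0,0],1]
  ]
}}

```text
clock: 15.32
tool_pos: [0.4696, -0.1014, 0.0406]
orientation: [-180.0, 0.0, -171.6]
force: [2.4, -0.1, -0.7]
opening: 0.0178
```

Request:
{"method": "servo_tool", "body": {
  "rows": [
    [[0.0005,0,0],[0,0,0],1],
    [[0.0005,0,0],[0,0,0],1],
    [[0.0005,0,0],[0,0,0],1]
  ]
}}

```text
clock: 15.57
tool_pos: [0.468, -0.1016, 0.0405]
orientation: [180.0, -0.0, -171.6]
force: [2.4, 0.2, -1.3]
opening: 0.0177
```

Request:
{"method": "servo_tool", "body": {
  "rows": [
    [[0.0005,0,0],[0,0,0],1],
    [[0.0005,0,0],[0,0,0],1],
    [[0.0005,0,0],[0,0,0],1]
  ]
}}

```text
clock: 15.82
tool_pos: [0.4666, -0.1019, 0.0406]
orientation: [-180.0, 0.0, -171.6]
force: [2.3, 0.1, -0.4]
opening: 0.0177
```

Request:
{"method": "servo_tool", "body": {
  "rows": [
    [[0.0005,0,0],[0,0,0],1],
    [[0.0005,0,0],[0,0,0],1],
    [[0.0005,0,0],[0,0,0],1]
  ]
}}

```text
clock: 16.07
tool_pos: [0.4656, -0.102, 0.0407]
orientation: [-180.0, 0.0, -171.6]
force: [4.6, -0.1, -2.8]
opening: 0.0178
```

Request:
{"method": "servo_tool", "body": {
  "rows": [
    [[0.0003,0,0],[0,0,0],1],
    [[0,0,0],[0,0,0],1]
  ]
}}

```text
clock: 16.23
tool_pos: [0.4655, -0.102, 0.0407]
orientation: [-180.0, 0.1, -171.6]
force: [4.9, -1.0, -2.2]
opening: 0.0176
```

Request:
{"method": "servo_tool", "body": {
  "rows": [
    [[0.0005,0,0],[0,0,0],1],
    [[0,0,0],[0,0,0],1]
  ]
}}

```text
clock: 16.4
tool_pos: [0.4653, -0.102, 0.0408]
orientation: [-180.0, 0.1, -171.6]
force: [6.4, 0.1, -2.8]
opening: 0.0177
```

Request:
{"method": "servo_tool", "body": {
  "rows": [
    [[0.0005,0,0],[0,0,0],1],
    [[0.0003,0,0],[0,0,0],1],
    [[0,0,0],[0,0,0],1]
  ]
}}

```text
clock: 16.65
tool_pos: [0.4652, -0.102, 0.0409]
orientation: [-180.0, 0.2, -171.6]
force: [7.7, 0.2, -3.4]
opening: 0.0177
```

Request:
{"method": "servo_tool", "body": {
  "rows": [
    [[0.0005,0,0],[0,0,0],1],
    [[0.0005,0,0],[0,0,0],1],
    [[0,0,0],[0,0,0],1],
    [[0,0,0],[0,0,0],1]
  ]
}}

```text
clock: 16.98
tool_pos: [0.4651, -0.102, 0.0411]
orientation: [-180.0, 0.2, -171.5]
force: [9.4, -0.5, -5.6]
opening: 0.0176
```

Request:
{"method": "servo_tool", "body": {
  "rows": [
    [[0.0002,0,0],[0,0,0],1],
    [[0,0,0],[0,0,0],1],
    [[0,0,0],[0,0,0],1],
    [[0,0,0],[0,0,0],1],
    [[0,0,0],[0,0,0],1],
    [[0,0,0],[0,0,0],1],
    [[0,0,0],[0,0,0],1],
    [[0,0,0],[0,0,0],1],
    [[0,0,0],[0,0,0],1],
    [[0,0,0],[0,0,0],1],
    [[0,0,0],[0,0,0],1]
  ]
}}

```text
clock: 17.9
tool_pos: [0.4651, -0.102, 0.0411]
orientation: [-180.0, 0.3, -171.5]
force: [10.0, 0.1, -5.1]
opening: 0.0176
```

```bash
python3 - <<'E'
from h import *
o=telemetry.get_obs();print(o['clock'],o['tool_pos'],o['orientation'],o['force'])
for n in("side","wrist"):
    im=optics.snapshot(n);cv2.imwrite(f"pics/{n}6.png",im[:,:,::-1])
s=cv2.imread("pics/side6.png")[180:260,240:350]
a=cv2.resize(s,None,fx=5,fy=5,interpolation=cv2.INTER_CUBIC)
w=cv2.imread("pics/wrist6.png")[160:280,220:320];b=cv2.resize(w,None,fx=2.5,fy=2.5)
b=cv2.copyMakeBorder(b,0,max(0,len(a)-len(b)),0,0,cv2.BORDER_CONSTANT);cv2.imwrite("pics/c6.png",np.hstack([a,b[:len(a)]]))
E
```

```text
17.9 [ 0.46506089 -0.10198079  0.04112683] [-179.98723655    0.25845839 -171.53848043] [ 9.98016678  0.06062969 -5.09999419]
```

View pics/c6.png

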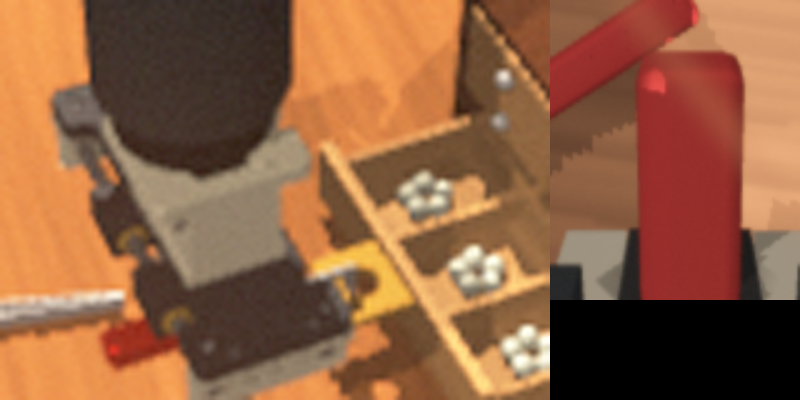

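The tray is held at its stop at 10 N, standing still for over 0.9 s. Now I'm easing back to free the tip, then lifting.

Request:
{"method": "servo_tool", "body": {
  "rows": [
    [[-0.0005,0,0],[0,0,0],1],
    [[-0.0005,0,0],[0,0,0],1],
    [[-0.001,0,0],[0,0,0],1],
    [[-0.001,0,0],[0,0,0],1],
    [[-0.001,0,0],[0,0,0],1],
    [[-0.001,0,0],[0,0,0],1],
    [[-0.001,0,0],[0,0,0],1],
    [[-0.001,0,0],[0,0,0],1],
    [[0,0,0],[0,0,0],1],
    [[0,0,0],[0,0,0],1]
  ]
}}

```text
clock: 18.83
tool_pos: [0.469, -0.1015, 0.0404]
orientation: [180.0, -0.0, -171.6]
force: [-0.2, -0.1, -0.5]
opening: 0.0177
```

Request:
{"method": "servo_tool", "body": {
  "rows": [
    [[0,0,-0.002],[0,0,0],1],
    [[0,0,-0.003],[0,0,0],1],
    [[0,0,-0.004],[0,0,0],1],
    [[0,0,-0.005],[0,0,0],1],
    [[0,0,-0.008],[0,0,0],1],
    [[0,0,-0.015],[0,0,0],1],
    [[0,0,-0.02],[0,0,0],1],
    [[0,0,-0.02],[0,0,0],1],
    [[0,0,-0.015],[0,0,0],1],
    [[0,0,-0.008],[0,0,0],1],
    [[0,0,0],[0,0,0],1],
    [[0,0,0],[0,0,0],1]
  ]
}}

```text
clock: 19.83
tool_pos: [0.4692, -0.1013, 0.1407]
orientation: [180.0, 0.1, -171.6]
force: [0.3, 0.5, -0.6]
opening: 0.0175
```

```bash
python3 - <<'E'
from h import *
o=telemetry.get_obs();p=o['tool_pos'];print(o['clock'],p,o['orientation'],o['force'],o['opening'])
y=np.radians(o['orientation'][2]);d=np.array([.445,-.2936])-p[:2]
print("tool shift",d@[np.cos(y),np.sin(y)],d@[np.sin(y),-np.cos(y)])
for n in("side","wrist"):
    im=optics.snapshot(n);cv2.imwrite(f"pics/{n}7.png",im[:,:,::-1])
E
```

```text
19.8333 [ 0.46923501 -0.10134354  0.14070966] [ 1.79980978e+02  5.08818550e-02 -1.71595167e+02] [ 0.26222763  0.50751894 -0.60831629] 0.017507313141199143
tool shift 0.05207617126732273 -0.18664928579400505
```

View pics/side7.png

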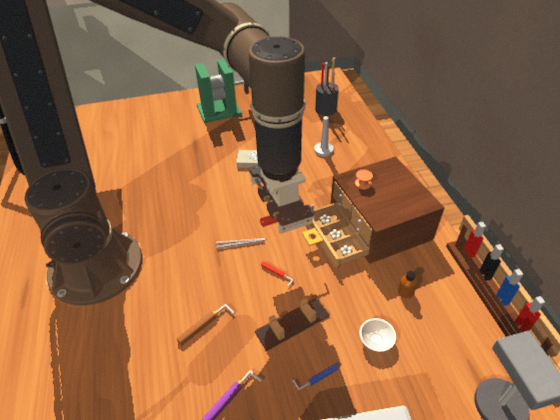

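View pics/wrist7.png

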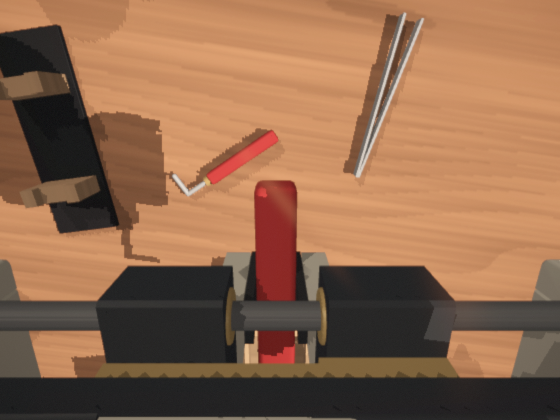

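The hook is off and the tray stays out, with the handle unchanged in the grip (rear edge still at row 181). I'm returning to above the rest.

Request:
{"method": "servo_tool", "body": {
  "rows": [
    [[0.0037,-0.0133,0],[0,0,0],1],
    [[0.0074,-0.0267,0],[0,0,0],1],
    [[0.0074,-0.0267,0],[0,0,0],1],
    [[0.0074,-0.0267,0],[0,0,0],1],
    [[0.0074,-0.0267,0],[0,0,0],1],
    [[0.0074,-0.0267,0],[0,0,0],1],
    [[0.0074,-0.0267,0],[0,0,0],1],
    [[0.0037,-0.0133,0],[0,0,-0.64],1],
    [[0,0,0],[0,0,-0.64],1],
    [[0,0,0],[0,0,0],1],
    [[0,0,0],[0,0,0],1]
  ]
}}

```text
clock: 20.85
tool_pos: [0.4448, -0.2938, 0.1394]
orientation: [179.9, -0.1, -164.1]
force: [0.4, -0.1, -1.0]
opening: 0.0179
```

Right above the grasp pose. I'm lowering to z 0.0205.

Request:
{"method": "servo_tool", "body": {
  "rows": [
    [[0,0,0.01],[0,0,-0.02],1],
    [[0,0,0.025],[0,0,0],1],
    [[0,0,0.03],[0,0,0],1],
    [[0,0,0.02],[0,0,0],1],
    [[0,0,0.012],[0,0,0],1],
    [[0,0,0.008],[0,0,0],1],
    [[0,0,0.005],[0,0,0],1],
    [[0,0,0.003],[0,0,0],1],
    [[0,0,0.002],[0,0,0],1],
    [[0,0,0.0015],[0,0,0],1],
    [[0,0,0],[0,0,0],1],
    [[0,0,0],[0,0,0],1]
  ]
}}

```text
clock: 21.85
tool_pos: [0.4458, -0.2939, 0.0246]
orientation: [-180.0, 0.1, -163.8]
force: [0.2, 0.5, -0.9]
opening: 0.0176
```

Request:
{"method": "servo_tool", "body": {
  "rows": [
    [[0.0005,0,0.001],[0,0,0],1],
    [[0,0,0.001],[0,0,0],1],
    [[0,0,0.001],[0,0,0],1],
    [[0,0,0.0005],[0,0,0],1],
    [[0,0,0],[0,0,0],1],
    [[0,0,0],[0,0,0],1]
  ]
}}

```text
clock: 22.35
tool_pos: [0.4449, -0.294, 0.0205]
orientation: [180.0, -0.0, -163.8]
force: [-0.4, -0.5, -1.2]
opening: 0.0178
```

Back at the grasp pose. Opening gently.

Request:
{"method": "servo_tool", "body": {
  "rows": [
    [[0,0,0],[0,0,0],0.75],
    [[0,0,0],[0,0,0],0.7],
    [[0,0,0],[0,0,0],0.6],
    [[0,0,0],[0,0,0],0.4],
    [[0,0,0],[0,0,0],0.2],
    [[0,0,0],[0,0,0],0],
    [[0,0,0],[0,0,0],0],
    [[0,0,0],[0,0,0],0],
    [[0,0,0],[0,0,0],0],
    [[0,0,0],[0,0,0],0],
    [[0,0,0],[0,0,0],0],
    [[0,0,0],[0,0,0],0]
  ]
}}

```text
clock: 23.35
tool_pos: [0.4449, -0.294, 0.0206]
orientation: [-180.0, -0.0, -163.8]
force: [0.5, -0.2, 0.5]
opening: 0.0852
```

Request:
{"method": "servo_tool", "body": {
  "rows": [
    [[0,0,-0.008],[0,0,0],0],
    [[0,0,-0.015],[0,0,0],0],
    [[0,0,-0.03],[0,0,0],0],
    [[0,0,-0.035],[0,0,0],0],
    [[0,0,-0.035],[0,0,0],0],
    [[0,0,-0.035],[0,0,0],0],
    [[0,0,-0.025],[0,0,0],0],
    [[0,0,-0.01],[0,0,0],0],
    [[0,0,0],[0,0,0],0],
    [[0,0,0],[0,0,0],0]
  ]
}}

```text
clock: 24.18
tool_pos: [0.4448, -0.2938, 0.214]
orientation: [-180.0, 0.1, -163.8]
force: [1.2, -0.0, -0.9]
opening: 0.0877
```

```bash
python3 - <<'E'
from h import *
o=telemetry.get_obs();print(o['clock'],o['tool_pos'],o['orientation'],o['force'],o['opening'])
I=optics.camera_info("wrist")
for n in("wrist","side","top"):
    im=optics.snapshot(n);cv2.imwrite(f"pics/{n}8.png",im[:,:,::-1])
im=cv2.imread("pics/wrist8.png");H,s,V=cv2.split(cv2.cvtColor(im,cv2.COLOR_BGR2HSV))
m=(((H<5)|(H>172))&(s>170)&(V>110)).astype(np.uint8);m[:,320:]=0;m[:100]=0;m[250:]=0
q=np.argwhere(m)[:,::-1].astype(float);W=np.array([onz(I,p,.047)[:2] for p in q]);c=W.mean(0)
vt=np.linalg.svd(W-c,full_matrices=False)[2];e=(W-c)@vt[0];d=vt[0]*np.sign(vt[0][0])
print(len(q),c,np.degrees(np.arctan2(d[1],d[0])),np.ptp(e))
E
```

```text
24.1833 [ 0.4448201  -0.29377441  0.21397882] [-1.79988064e+02  7.36038246e-02 -1.63797997e+02] [ 1.1813149  -0.01192085 -0.8501207 ] 0.08772191219070646
1691 [ 0.43940599 -0.29436168] 16.49299325994901 0.09921317372316096
```

View pics/wrist8.png

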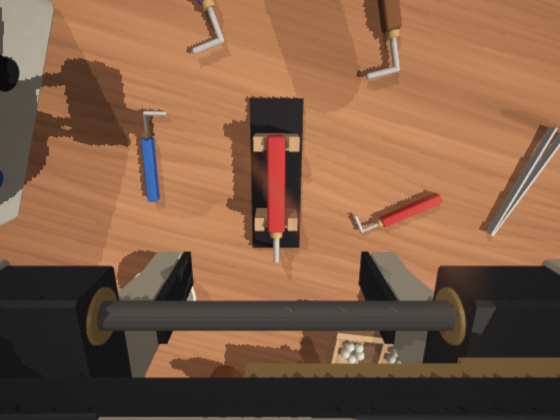

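View pics/side8.png

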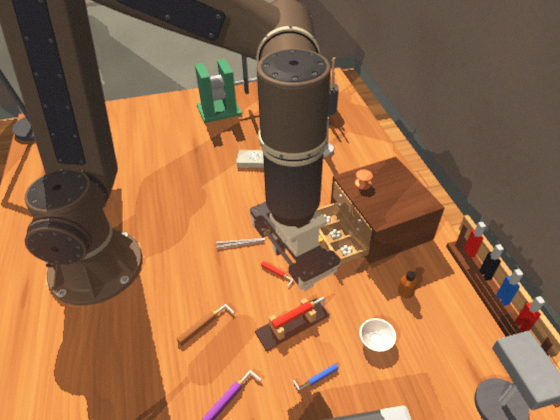

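```bash
python3 -c "
from plant import ctrl
print(ctrl.close_job())"
```

```text
the job is handed in; nothing more can be done
None
```

I drew the bottom tray out to its rubber stop with the red-handled hook, laid the hook back in its rest, and handed the job in at about 24 s. The hand-in gives no verdict.

- **Pull:** The tray slid at about 2–3 N and met the stop after about 70 mm of travel. I held it there at about 10 N along the pull, still, for roughly 0.9 s. The tool also read about 5 N downward then, so the total was about 11 N. I only read the force at the end of each move; the highest reading was the 10 N hold.
- **Unhooking:** I eased the hook back until the force read about zero, then lifted it clear. The last pictures show the tray still out. I estimate the hole is about 115 mm ahead of the chest front, against the 100 mm needed.
- **Hook back in its rest:** The wrist camera puts the handle within about 1.5 mm and 0.7° of where it first lay, with its tip to the rest's +x end. The gripper is open and well clear.
- **Other things:** The bowl, bottle, spool and tweezers look unmoved in the final views. The arm hid parts of the others, so I did not re-measure them.

**Where the cameras disagreed:** They differed by 2–5 mm on the handle's position along its length. That fitted within the tolerances; the tip went into the hole at the first try without touching.

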